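Hold the dish warmer's spring lid open

TASK

The warmer's lid springs shut, and a bottle is standing on it: take the bottle off and set it down upright on the round cork mat, wholly on it, while the lid stays shut. Then grip the black tab at the front of the lid, raise the lid to 40 degrees, where its red pointer meets the thick green mark, and keep hold of it there: the program finishes while the gripper is still holding the lid at 40 degrees, so that a colleague can reach in. Leave the timer, the petri dish and the pen where they are.

Things in the scene. Friction and masses are not known exactly. Their poses are not given: they have to be found in the camera images.
- warmer: White dish warmer, fixed on the worktop: housing 200 (x) x 170 (y) x 75 mm, lid on top; the shut lid's flat top is 99 mm above the worktop. Origin: centre of its underside; x points from its front (robot side) to its back, y to its left, z up. White scale discs, radius 55 mm, stand at both ends of the hinge outside the lid: black ticks every 20 degrees, thick green mark at 40.
- lid_hinge (a point): Middle of the lid's hinge axis, at [95, 0, 77] mm in the warmer's frame; the axis runs along the warmer's y axis; the point's axes are the warmer's.
- warmer_lid (a joint): Lid opening angle, rad: 0 shut, grows as the front rises, stop at 1.3; 40 degrees = 0.698. Lid: white frame, clear pane, 190 x 170 x 22 mm, 0.25 kg, hinged at the back; weight and a spring shut it from any angle once let go; about 2 N at the tab lifts it. Thin red pointers on its sides, running from the hinge axis to the front, show the angle on the scales.
- lid_tab (a point): Grip point on the lid's pull tab, a black blade 14 mm thick (along the warmer's y), 30 high, 60 long, out of the front edge, free at both sides and below. The point is 228 mm in front of the hinge axis and 11 above it when shut (88 above the worktop), 22 behind the blade's end, and turns with the lid. The blade can pivot between the pads, so the gripper may stay pointing down.
- bottle: Clear laboratory bottle with pale contents and a ribbed blue screw cap, the one standing on the lid; body 62 mm in diameter, 71 mm high, cap 58 mm in diameter from 83 to 111 mm above its foot (the cap does not turn), about 0.17 kg. Origin: centre of its foot, z up.
- cork_mat: Round cork mat, 120 mm in diameter, 5 mm thick, fixed on the worktop to the right of the open notebook. Origin: centre of its underside.
- timer: Bench timer with display and three keys, 62 x 78 x 34 mm; leave alone. Origin: centre of its underside.
- dish: Petri dish, 91 mm in diameter, 16 mm high, on the worktop; leave alone. Origin: centre of its underside.
- pen: White marker pen with black cap, 14 x 136 x 15 mm, lying on the worktop along its own y axis; leave alone. Origin: centre of its underside.
Mind the look-alikes: they are no part of the job. Of the things that look like the cork_mat, the smaller one is meant.

How it is judged:
On the way, in this order (a step that is already met when the one before it is completed fails the run):
1. the bottle stands upright on the cork mat, let go, and the lid is still shut (horizontal distance between bottle and cork_mat below 0.03 m and height (world z) of bottle between 0.002 and 0.01 m and angle between bottle's own z axis and vertical below 0.1 rad and linear speed of bottle below 0.03 m/s and contact force between bottle and the fingers below 0.05 N and value of joint warmer_lid below 0.1 rad), for 0.2 s.
2. the fingers hold the lid still at 40 degrees (34 to 46) (value of joint warmer_lid between 0.593 and 0.803 rad and velocity of joint warmer_lid between -0.05 and 0.05 rad/s and contact force between the fingers and warmer above 0.5 N), for 0.3 s.
At the end, for the whole second after the job is handed in: The lid stands still at 40 degrees, give or take 6, carried by the fingers (more than 0.5 N) with nothing wedged in the warmer; the bottle stands upright, at rest and released, on the cork mat, its centre within 30 mm of the mat's centre (all of step 2 and horizontal distance between bottle and cork_mat below 0.03 m and height (world z) of bottle between 0.002 and 0.01 m and angle between bottle's own z axis and vertical below 0.1 rad and linear speed of bottle below 0.03 m/s and contact force between bottle and the fingers below 0.05 N and contact force between warmer and timer below 0.05 N and contact force between warmer and dish below 0.05 N and contact force between warmer and pen below 0.05 N and contact force between warmer and bottle below 0.05 N); the arm keeps its last pose, push and grip.
It fails at once if the bottle is tipped over (more than 30 degrees) (angle between bottle's own z axis and vertical above 0.52 rad).
It fails at once if the bottle is dropped rather than set down (linear speed of bottle above 0.9 m/s and height (world z) of bottle below 0.09 m).
It fails at once if the lid is raised before the bottle has been taken off it (value of joint warmer_lid above 0.1 rad and horizontal distance between bottle and cork_mat above 0.06 m).
It fails at once if timer, petri dish or pen is moved by more than 20 mm (distance of any of timer, dish, pen from where it was at the start of the episode above 0.02 m).
It also fails if it takes over 64 s, if anything falls off the work surface, if the arm or the gripper's body presses on something with over 40 N, if the wrist force passes 120 N, or if a joint passes its speed limit or range.

ROBOT

A 7-joint arm with a two-finger parallel gripper is mounted at the origin on the work surface; the furniture and walls round the work are solid. World frame = base frame: x ahead of the robot, y to its left, z up, the work surface at z = 0. Lengths are in m, angles in rad, forces in N, time in s.
With the tool pointing down it reaches from about 0.4 to 0.875 m from the base axis. Payload 19.3 kg.
Tool frame: the origin (TCP) lies at the very end of the fingers, on their centre line; the grasp point (between the pads) lies 19 mm behind it; z points along the fingers, y is the line along which they close (so a half turn about z gives the same grasp; the last joint's range is limited). The gripper opens to 85 mm and grips with 20 to 120 N. Pads are 22 mm wide; open, the fingers measure 114 mm over their backs; the gripper's body (76 mm by 85 mm) begins 54 mm behind the grasp point. The pads swing forward as they close: fully open they stand 13 mm farther back than shut.
Start: joints at [-1.26, 0.521, -0.036, 1.599, 0.021, 1.021, -0.113], TCP at [0.232, 0.58, 0.231] pointing down, gripper open.
Joint ranges: [-2.91, 2.91], [-0.3, 2.13], [-1.5, 1.42], [0.17, 2.43], [-1.26, 4.41], [0.16, 1.93], [-2.52, 2.52]. Speed limits (rad/s): [1.89, 1.89, 2.39, 2.39, 3.01, 3.01, 3.01].

INTERFACE

Orientations are given as [roll, pitch, yaw] about the fixed x, y, z axes, in that order (R = Rz(yaw) Ry(pitch) Rx(roll)).
In Python, from workcell import bot gives the robot as it stands.
- The arm moves only by the shell command python3 -m crank 'ROWS' [FORCE]. ROWS is a JSON object of lists of equal length, an entry for each row: "travel": the shift along the world's x, y, z in cm, a list of three; "turn": the turn, a rotation vector about the world's x, y, z in degrees, a list of three; "gripper": the closure, from 0 (fully open) to 1 (shut). A call has exactly 5 rows; each row is the pose to reach, as a shift and turn from the pose commanded when the call began; what a row does not reach only later rows make up. A row lasts 1/10 s, in which the tool goes at most 50 mm and 8.59 degrees, less where a joint would pass 70% of its speed; a pose out of reach is approached as far as the arm can. A call with a gripper value outside its range is refused whole. The fingers move at their own pace and stop on an object; FORCE is the grip in N (left out, the last holds). Time passes only in rows, so rows that repeat a pose let the fingers close, or fill a call up. It gives the time, the measured TCP pose, the force, the opening and the grip force at its end, in the units of the state.
- bot.observe(): the state, without advancing time (a new reading comes with each control period).
- bot.grab_frame(name): name is "scene" or "top" or "wrist"; returns a dict with "pixels" (400x640x3 uint8, red, green, blue), "fx", "fy", "cx", "cy" (pixels), "extrinsics" (4x4, takes a point from world to camera coordinates). Camera axes: x right, y down, z forward; pixel columns grow to the right and rows downward; lengths in m; the calibration is good to about 2 mm. A picture is of the moment at which its call begins. There is no depth.
- bot.job_done(): hands the job in; it is judged then, once.
The state is a dict: "clock": time; "qpos": joint angles; "qd": joint speeds; "joint_efforts": joint torques, N m; "position": TCP position; "tool_rot": TCP orientation; "force": force on the tool from outside, world axes, zero at the start; "moment": the same for the moment, N m; "grip_width": finger opening in m; "finger_force": force on a finger pad.
Only numpy, scipy, OpenCV 4.12 (cv2) and the standard library are available. Lean on these libraries where they do the work, as an engineer would, in place of code of your own. Each camera call takes 0.05 s, during which the arm holds its last target. There are 200 camera calls.

## Working session

There is one attempt and no reset: what is moved stays moved. The work goes in short steps, Python scripts to look and compute and a shell command to move; the robot and the scene stay as the last step left them, time stands still between calls to the robot, and variables do not carry over. Pictures are saved under pics/ and viewed, at most 10 in all, crops included, and the job is handed in when it is done.

```bash
mkdir -p pics; cat > h.py <<'E'
import numpy as np, cv2, pickle
from workcell import bot
def snap(n,f):
    d=bot.grab_frame(n); cv2.imwrite(f'pics/{f}.png',cv2.cvtColor(d['pixels'],cv2.COLOR_RGB2BGR)); pickle.dump(d,open(f'pics/{f}.pkl','wb')); return d
def ray(f,u,v):
    d=pickle.load(open(f'pics/{f}.pkl','rb')); E=np.array(d['extrinsics']); R,t=E[:3,:3],E[:3,3]
    return -R.T@t, R.T@np.array([(u-d['cx'])/d['fx'],(v-d['cy'])/d['fy'],1])
def at(f,u,v,z):
    c,r=ray(f,u,v); return c+r*(z-c[2])/r[2]
def proj(f,p):
    d=pickle.load(open(f'pics/{f}.pkl','rb')); E=np.array(d['extrinsics']); q=E[:3,:3]@np.array(p)+E[:3,3]
    return d['fx']*q[0]/q[2]+d['cx'], d['fy']*q[1]/q[2]+d['cy']
E
python3 - <<'E'
from h import *
for n in('scene','top'): snap(n,n+'0'); print(ray(n+'0',320,200))
s=bot.observe(); print(s['clock'],s['position'],s['tool_rot'],s['grip_width'])
E
```

```text
(array([ 0.11557239, -0.61263215,  0.82851935]), array([ 0.35252754,  0.58775   , -0.72833916]))
(array([ 0.3529463 , -0.00892245,  1.20553712]), array([ 0.09291372,  0.00940747, -0.99567737]))
0.1 [0.23220084 0.57994653 0.23078216] [-3.14057896e+00  9.91539946e-05  2.76085916e+00] 0.08544794706359288
```

View pics/top0.png

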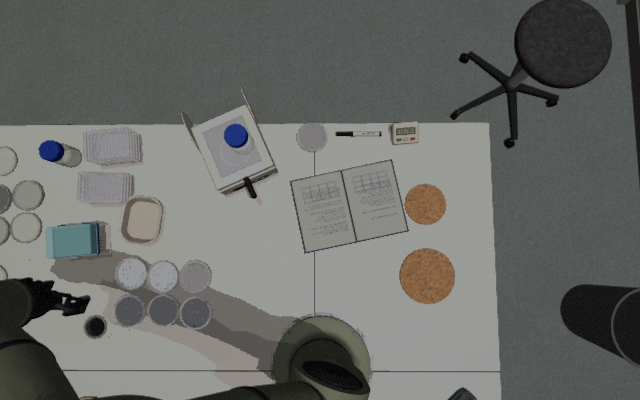

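View pics/scene0.png

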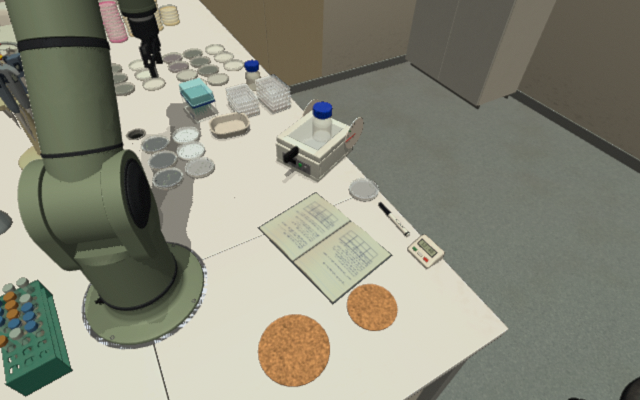

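The top view shows two cork mats: (425,204), about 41 px wide, and (427,276), about 55 px. The smaller one at (425,204) is the mat meant. There are two blue-capped bottles: (236,135) on the lid, which is the one meant, and (52,152) on the worktop. The tab's end is near (252,195), and the dish (311,137), pen (358,134) and timer (405,133) are clear of it. I'll confirm in an enlarged crop.

```bash
python3 - <<'E'
from h import *
a=cv2.imread('pics/top0.png'); s=cv2.imread('pics/scene0.png')
c1=cv2.resize(a[80:210,175:285],None,fx=4,fy=4,interpolation=cv2.INTER_CUBIC)
c2=cv2.resize(s[95:185,270:370],None,fx=3,fy=3,interpolation=cv2.INTER_CUBIC)
c3=cv2.resize(a[170:310,385:465],None,fx=1.8,fy=1.8)
im=np.zeros((525,750,3),np.uint8); im[:520,:440]=c1; im[:270,445:745]=c2; im[272:272+c3.shape[0],445:445+c3.shape[1]]=c3
cv2.imwrite('pics/crop1.png',im)
hsv=cv2.cvtColor(a,cv2.COLOR_BGR2HSV)
def comps(m,z,minA):
    n,l,st,ce=cv2.connectedComponentsWithStats(m)
    for i in range(1,n):
        if st[i,4]>minA: print(z,st[i],ce[i].round(1),at('top0',*ce[i],z).round(4))
comps(cv2.inRange(hsv,(5,90,90),(20,255,255)),.005,300)
comps(cv2.inRange(hsv,(105,150,60),(125,255,255)),.21,100)
E
```

```text
0.005 [ 405  184   41   41 1275] [425.2 203.8] [ 0.4529 -0.3032  0.005 ]
0.005 [ 400  249   55   55 2347] [427.  275.8] [ 0.2467 -0.3028  0.005 ]
0.21 [225 124  22  23 392] [235.3 135.1] [0.6073 0.2094 0.21  ]
0.21 [ 39 141  21  20 322] [ 49.3 150.1] [0.5719 0.671  0.21  ]
```

View pics/crop1.png

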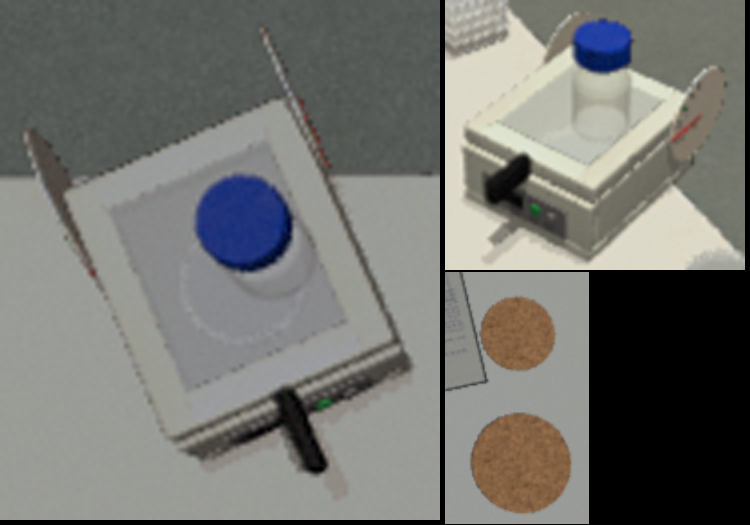

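The crop confirms the choices: the smaller mat is next to the notebook, and the bottle stands on the warmer lid. The tab runs from about (246,178) to (254,197) in the top view. Next I'll fit the warmer and bottle poses.

```bash
python3 - <<'E'
from h import *
from scipy.optimize import least_squares
L={(-95,85):(172,440),(-95,-85):(397,345),(95,85):(70,190),(95,-85):(280,98)}
def W(p,x,y,z):
    c,s=np.cos(p[2]),np.sin(p[2]); return [p[0]+(c*x-s*y)/1e3,p[1]+(s*x+c*y)/1e3,z/1e3]
def f(p):
    r=[]
    for (x,y),(u,v) in L.items():
        r+=list(np.array(proj('top0',W(p,x,y,99)))-(175+u/4,80+v/4))
    r+=list(np.array(proj('top0',W(p,-155,0,95)))-(175+318/4,80+470/4))
    return r
o=least_squares(f,[.6,.2,.39]); p=o.x
print(p,np.degrees(p[2]),np.round(o.fun,1)); print('tab',W(p,95-228,0,88),'tab40',W(p,95-167.6,0,77+155.0))
t=np.linspace(0,6.28,40)
bb={}
for n in('top0','scene0'):
    h=cv2.cvtColor(cv2.imread(f'pics/{n}.png'),cv2.COLOR_BGR2HSV); m=cv2.inRange(h,(105,120,40),(125,255,255))
    k,l,st,ce=cv2.connectedComponentsWithStats(m)
    e=proj(n,[.6,.21,.196]); i=min((i for i in range(1,k) if st[i,4]>100),key=lambda i:np.hypot(*(ce[i]-e)))
    x,y,w,hh,_=st[i]; bb[n]=np.array([x-.5,y-.5,x+w-.5,y+hh-.5]); print(n,bb[n])
def g(q):
    r=[]
    for n in bb:
        P=np.array([proj(n,[q[0]+.029*np.cos(a),q[1]+.029*np.sin(a),z]) for a in t for z in(.182,.21)])
        r+=list(np.r_[P.min(0),P.max(0)]-bb[n])
    return r
o=least_squares(g,[.6,.2]); print('bottle',o.x,np.round(o.fun,1))
E
```

```text
[0.60364359 0.24125297 0.41882644] 23.996987107762344 [-0.9  0.7  0.3 -1.  -1.9  0.7  2.2 -1.1  0.3  0.7]
tab [np.float64(0.4821391960460317), np.float64(0.18716338575733027), 0.088] tab40 [np.float64(0.5373186334587235), np.float64(0.21172737742844971), 0.232]
top0 [223.5 123.5 247.5 147.5]
scene0 [312.5 101.5 331.5 118.5]
bottle [0.60870421 0.21184231] [-0.9 -0.4  0.6  1.  -0.  -1.1  0.8  1.1]
```

```bash
python3 -m crank '{"travel":[[2,-2,1],[5,-5,2],[8,-8,3],[11,-11,3],[14,-14,3]],"turn":[[0,0,-5],[0,0,-10],[0,0,-15],[0,0,-20],[0,0,-24]],"gripper":[0,0,0,0,0]}' 40
python3 -m crank '{"travel":[[3,-3,0],[6,-6,0],[9,-9,0],[12,-12,0],[15,-15,0]],"turn":[[0,0,-5],[0,0,-10],[0,0,-15],[0,0,-20],[0,0,-22]],"gripper":[0,0,0,0,0]}'
python3 -m crank '{"travel":[[3,-3,0],[6,-6,0],[8.7,-7.8,0],[8.7,-7.8,0],[8.7,-7.8,0]],"turn":[[0,0,0],[0,0,0],[0,0,0],[0,0,0],[0,0,0]],"gripper":[0,0,0,0,0]}'
python3 - <<'E'
from h import *
snap('wrist','w1')
s=bot.observe(); print(s['clock'],s['position'],s['tool_rot'],s['qpos'])
print(proj('w1',s['position']),proj('w1',[.609,.212,.21]))
E
```

```text
clock: 0.6
position: [0.3733, 0.4389, 0.2615]
tool_rot: [3.141, -0.0, 2.338]
force: [-0.0, 0.8, 0.2]
grip_width: 0.0855
finger_force: 0.0
clock: 1.1
position: [0.5232, 0.2889, 0.2611]
tool_rot: [-3.141, 0.0, 1.955]
force: [0.5, 0.9, -0.2]
grip_width: 0.0853
finger_force: 0.0
clock: 1.6
position: [0.6094, 0.2117, 0.2607]
tool_rot: [-3.141, 0.0, 1.957]
force: [-0.1, 1.4, -0.4]
grip_width: 0.0858
finger_force: 0.0
1.65 [0.60883108 0.21259091 0.26086555] [-3.14071687e+00 -4.15125955e-04  1.95814679e+00] [-0.59057401  0.54000154  0.25178801  1.51953463 -0.14458925  1.10121205
  0.07984789]
(np.float64(325.0473179590784), np.float64(264.64595906320926)) (np.float64(325.2118371418959), np.float64(226.60950416110595))
```

View pics/w1.png

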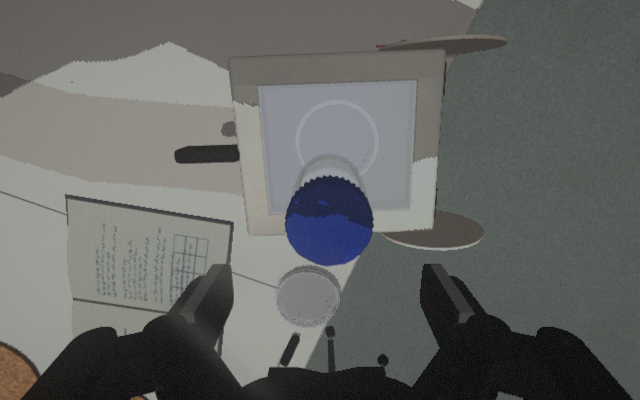

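In the wrist view the cap is centred near (329,222). The lid's corners are near (230,58), (446,50), (247,236) and (436,231), and the tab's end is near (175,155). I'll refine the poses from this view.

```bash
python3 - <<'E'
from h import *
from scipy.optimize import least_squares
L={(-95,85,99):(230,58),(-95,-85,99):(247,236),(95,85,99):(446,50),(95,-85,99):(436,231),(-155,0,97):(175,155)}
def W(p,x,y,z):
    c,s=np.cos(p[2]),np.sin(p[2]); return [p[0]+(c*x-s*y)/1e3,p[1]+(s*x+c*y)/1e3,z/1e3]
def f(p): return np.concatenate([np.array(proj('w1',W(p,*k)))-v for k,v in L.items()])
o=least_squares(f,[.6,.2,.39]); p=o.x
print(p,np.degrees(p[2]),np.round(o.fun,1)); print('tab',W(p,95-228,0,88),'tab40',W(p,95-167.6,0,232))
h=cv2.cvtColor(cv2.imread('pics/w1.png'),cv2.COLOR_BGR2HSV); m=cv2.inRange(h,(105,120,40),(125,255,255))
k,l,st,ce=cv2.connectedComponentsWithStats(m); i=1+st[1:,4].argmax(); x,y,w,hh,_=st[i]; b=np.array([x-.5,y-.5,x+w-.5,y+hh-.5]); print(b)
t=np.linspace(0,6.28,60)
def g(q):
    P=np.array([proj('w1',[q[0]+.029*np.cos(a),q[1]+.029*np.sin(a),z]) for a in t for z in(.182,.21)])
    return np.r_[P.min(0),P.max(0)]-b
o=least_squares(g,[.6,.2]); print('bottle',o.x,np.round(o.fun,1))
E
```

```text
[0.60975636 0.24487744 0.41525058] 23.792105392744872 [-3.1 -2.2  0.5  2.1  3.5 -1.3 -1.2  2.   0.2  1.3]
tab [np.float64(0.48805933152281256), np.float64(0.1912226834680127), 0.088] tab40 [np.float64(0.5433262533727117), np.float64(0.21558920454175515), 0.232]
[284.5 181.5 372.5 264.5]
bottle [0.6118843  0.21047255] [-1.3 -5.5  1.3  5.9]
```

```bash
python3 -m crank '{"travel":[[0.2,-0.1,-2],[0.2,-0.1,-4],[0.2,-0.1,-6],[0.2,-0.1,-7.5],[0.2,-0.1,-8.4]],"turn":[[0,0,0],[0,0,0],[0,0,0],[0,0,0],[0,0,0]],"gripper":[0,0,0,0,0]}' 40
python3 -m crank '{"travel":[[0,0,0],[0,0,0],[0,0,0],[0,0,0],[0,0,0]],"turn":[[0,0,0],[0,0,0],[0,0,0],[0,0,0],[0,0,0]],"gripper":[0.1,0.2,0.3,0.5,0.6]}' 40
python3 -m crank '{"travel":[[0,0,0],[0,0,0],[0,0,0],[0,0,0],[0,0,0]],"turn":[[0,0,0],[0,0,0],[0,0,0],[0,0,0],[0,0,0]],"gripper":[0.7,0.8,0.8,0.8,0.8]}' 40
```

```text
clock: 2.15
position: [0.6105, 0.2119, 0.1762]
tool_rot: [-3.14, -0.0, 1.959]
force: [-0.1, 0.3, 0.5]
grip_width: 0.0853
finger_force: 0.0
clock: 2.65
position: [0.6117, 0.2113, 0.1781]
tool_rot: [3.14, -0.0, 1.958]
force: [-0.5, -0.7, 6.3]
grip_width: 0.0571
finger_force: 43.0
clock: 3.15
position: [0.6117, 0.2113, 0.178]
tool_rot: [3.14, -0.0, 1.958]
force: [-1.4, 0.1, 7.0]
grip_width: 0.0569
finger_force: 43.0
```

```bash
python3 -m crank '{"travel":[[0,0,0.5],[0,0,1.5],[0,0,3],[0,0,4.5],[0,0,6]],"turn":[[0,0,0],[0,0,0],[0,0,0],[0,0,0],[0,0,0]],"gripper":[0.8,0.8,0.8,0.8,0.8]}' 40
python3 -m crank '{"travel":[[-0.3,-1,0.5],[-0.9,-3,0.5],[-1.8,-6,0.5],[-2.7,-9,0.5],[-3.6,-12,0.5]],"turn":[[0,0,0],[0,0,0],[0,0,0],[0,0,0],[0,0,0]],"gripper":[0.8,0.8,0.8,0.8,0.8]}'
python3 -m crank '{"travel":[[-0.9,-3,0],[-1.8,-6,0],[-2.7,-9,0],[-3.6,-12,0],[-4.5,-15,0]],"turn":[[0,0,-4],[0,0,-8],[0,0,-12],[0,0,-16],[0,0,-20]],"gripper":[0.8,0.8,0.8,0.8,0.8]}'
python3 -m crank '{"travel":[[-0.9,-3,0],[-1.8,-6,0],[-2.7,-9,0],[-3.6,-12,0],[-4.5,-15,0]],"turn":[[0,0,-4],[0,0,-8],[0,0,-12],[0,0,-16],[0,0,-20]],"gripper":[0.8,0.8,0.8,0.8,0.8]}'
python3 -m crank '{"travel":[[-0.9,-3,0],[-1.8,-6,0],[-2.6,-8,0],[-3.1,-9,0],[-3.3,-9.4,0]],"turn":[[0,0,0],[0,0,0],[0,0,0],[0,0,0],[0,0,0]],"gripper":[0.8,0.8,0.8,0.8,0.8]}'
python3 - <<'E'
from h import *
snap('scene','s1');snap('top','t1');a=cv2.imread('pics/s1.png')[180:380,230:430];b=cv2.imread('pics/t1.png')[120:280,360:520]
cv2.imwrite('pics/c1.png',np.hstack([cv2.resize(a,(400,400)),cv2.resize(b,(400,400))]))
print(bot.observe()['position'])
E
```

```text
clock: 3.65
position: [0.6115, 0.2112, 0.2392]
tool_rot: [3.141, 0.0, 1.958]
force: [-0.7, -0.2, -1.2]
grip_width: 0.057
finger_force: 43.0
clock: 4.15
position: [0.5745, 0.0893, 0.2426]
tool_rot: [3.142, 0.0, 1.958]
force: [0.2, -0.6, -1.9]
grip_width: 0.0568
finger_force: 43.0
clock: 4.65
position: [0.5293, -0.0605, 0.2427]
tool_rot: [3.141, -0.0, 1.606]
force: [0.6, -0.6, -1.1]
grip_width: 0.0569
finger_force: 43.0
clock: 5.15
position: [0.4842, -0.2103, 0.2427]
tool_rot: [3.141, -0.0, 1.256]
force: [-0.4, 0.6, -1.2]
grip_width: 0.057
finger_force: 43.0
clock: 5.65
position: [0.4514, -0.3036, 0.2425]
tool_rot: [3.142, -0.0, 1.258]
force: [0.8, 0.2, -1.5]
grip_width: 0.0572
finger_force: 43.0
[ 0.45216476 -0.30255115  0.24237027]
```

View pics/c1.png

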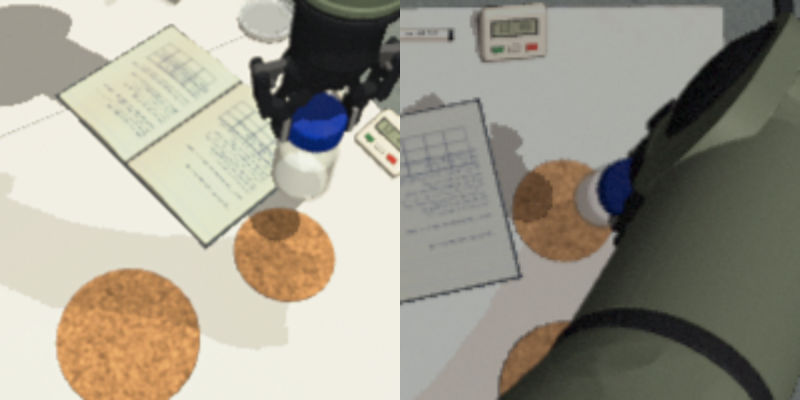

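The bottle hangs upright in the grip over the small mat, which is centred near (285,255) in the left half. The arm's shadow covers part of the mat. I'll lower it.

```bash
python3 -m crank '{"travel":[[0,0,-1],[0,0,-3],[0,0,-6],[0,0,-9],[0,0,-11]],"turn":[[0,0,0],[0,0,0],[0,0,0],[0,0,0],[0,0,0]],"gripper":[0.8,0.8,0.8,0.8,0.8]}' 40
python3 -m crank '{"travel":[[0,0,-1.2],[0,0,-2.4],[0,0,-3.4],[0,0,-4.0],[0,0,-4.4]],"turn":[[0,0,0],[0,0,0],[0,0,0],[0,0,0],[0,0,0]],"gripper":[0.8,0.8,0.8,0.8,0.8]}'
python3 -m crank '{"travel":[[0,0,-0.1],[0,0,-0.2],[0,0,-0.2],[0,0,-0.2],[0,0,-0.2]],"turn":[[0,0,0],[0,0,0],[0,0,0],[0,0,0],[0,0,0]],"gripper":[0.8,0.8,0.8,0.8,0.8]}'
```

```text
clock: 6.25
position: [0.4521, -0.3012, 0.1298]
tool_rot: [-3.14, -0.001, 1.261]
force: [1.2, 0.2, -1.2]
grip_width: 0.0571
finger_force: 43.1
clock: 6.75
position: [0.4524, -0.3028, 0.0881]
tool_rot: [3.141, 0.0, 1.26]
force: [-1.1, -0.3, -2.0]
grip_width: 0.0572
finger_force: 43.1
clock: 7.25
position: [0.4524, -0.3028, 0.0865]
tool_rot: [3.141, 0.0, 1.26]
force: [-0.2, 0.2, -2.0]
grip_width: 0.057
finger_force: 43.1
```

```bash
python3 -m crank '{"travel":[[0,0,-0.05],[0,0,-0.1],[0,0,-0.15],[0,0,-0.2],[0,0,-0.2]],"turn":[[0,0,0],[0,0,0],[0,0,0],[0,0,0],[0,0,0]],"gripper":[0.8,0.8,0.8,0.8,0.8]}'
```

```text
clock: 7.75
position: [0.4524, -0.3028, 0.085]
tool_rot: [3.141, -0.0, 1.26]
force: [-2.8, 3.2, 17.9]
grip_width: 0.057
finger_force: 45.2
```

```bash
python3 -m crank '{"travel":[[0,0,0.05],[0,0,0.1],[0,0,0.1],[0,0,0.1],[0,0,0.1]],"turn":[[0,0,0],[0,0,0],[0,0,0],[0,0,0],[0,0,0]],"gripper":[0.8,0.8,0.4,0.2,0]}'
python3 -m crank '{"travel":[[0,0,0],[0,0,0],[0,0,0.5],[0,0,1.5],[0,0,3]],"turn":[[0,0,0],[0,0,0],[0,0,0],[0,0,0],[0,0,0]],"gripper":[0,0,0,0,0]}'
python3 -m crank '{"travel":[[0,0,2],[0,0,5],[0,0,8],[0,0,11],[0,0,13]],"turn":[[0,0,0],[0,0,0],[0,0,0],[0,0,0],[0,0,0]],"gripper":[0,0,0,0,0]}'
python3 - <<'E'
from h import *
snap('scene','s2');snap('wrist','w2');a=cv2.imread('pics/s2.png')[180:380,230:430];b=cv2.imread('pics/w2.png')
cv2.imwrite('pics/c2.png',np.hstack([cv2.resize(a,(300,300)),cv2.resize(b,(480,300))]))
h=cv2.cvtColor(b,cv2.COLOR_BGR2HSV)
s=bot.observe();print(s['position'],s['qpos'])
E
```

```text
clock: 8.25
position: [0.4523, -0.3028, 0.0852]
tool_rot: [-3.142, 0.0, 1.26]
force: [0.3, -0.1, 0.6]
grip_width: 0.0807
finger_force: 0.0
clock: 8.75
position: [0.4521, -0.3028, 0.1159]
tool_rot: [-3.141, -0.0, 1.26]
force: [0.2, 0.3, -0.3]
grip_width: 0.0856
finger_force: 0.0
clock: 9.25
position: [0.4525, -0.3032, 0.2482]
tool_rot: [3.139, 0.0, 1.259]
force: [-0.3, 0.2, -1.3]
grip_width: 0.0854
finger_force: 0.0
[ 0.45309607 -0.30350716  0.24858165] [ 0.09494551  0.41596204  0.52547701  1.81578136 -0.24922937  0.97089873
  0.41312043]
```

View pics/c2.png

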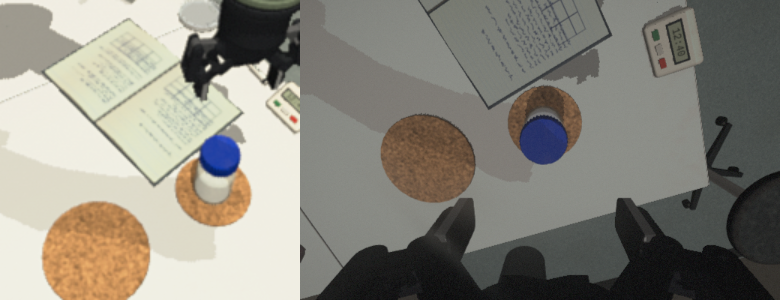

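The bottle stands upright and released, well inside the small mat. Next is the tab. The closing line must lie along the warmer's y, which needs a turn of about -48 degrees.

```bash
python3 -m crank '{"travel":[[0,1,0],[0.5,4,0],[1,8,0],[1.5,12,0],[2,16,0]],"turn":[[0,0,-5],[0,0,-10],[0,0,-15],[0,0,-20],[0,0,-25]],"gripper":[0,0,0,0,0]}'
python3 -m crank '{"travel":[[0.5,4,0],[1,8,0],[1.3,12,0],[1.3,16,0],[1.3,20,0]],"turn":[[0,0,-5],[0,0,-10],[0,0,-15],[0,0,-20],[0,0,-23]],"gripper":[0,0,0,0,0]}'
python3 -m crank '{"travel":[[0,4,0],[0,8,0],[0,12,0],[0,13.3,0],[0,13.3,0]],"turn":[[0,0,0],[0,0,0],[0,0,0],[0,0,0],[0,0,0]],"gripper":[0,0,0,0,0]}'
python3 - <<'E'
from h import *
snap('wrist','w3')
s=bot.observe(); print(s['clock'],s['position'],s['tool_rot'],s['qpos'][6])
print(proj('w3',[.488,.191,.103]))
E
```

```text
clock: 9.85
position: [0.472, -0.1413, 0.2453]
tool_rot: [-3.141, -0.0, 0.819]
force: [0.9, 0.6, -0.6]
grip_width: 0.0856
finger_force: 0.0
clock: 10.35
position: [0.4848, 0.0588, 0.2453]
tool_rot: [-3.141, 0.0, 0.418]
force: [1.1, -0.0, -0.3]
grip_width: 0.0857
finger_force: 0.0
clock: 10.85
position: [0.4848, 0.1919, 0.245]
tool_rot: [3.142, 0.001, 0.425]
force: [-0.2, 0.1, 0.1]
grip_width: 0.0854
finger_force: 0.0
10.9 [0.48503909 0.19008017 0.24511904] [3.14123353e+00 5.80886897e-04 4.22915935e-01] -1.333167631343345
(np.float64(328.2100592249457), np.float64(187.429056567541))
```

View pics/w3.png

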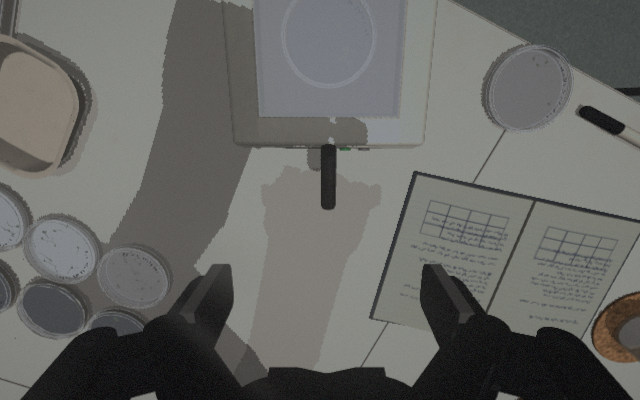

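The wrist view shows the tab running from (328,146) to its end at (328,209), in line with the tool. The expected grip point projects to (328,187), so I can descend.

```bash
python3 -m crank '{"travel":[[0.3,-0.1,-3],[0.3,-0.1,-6],[0.3,-0.1,-9],[0.3,-0.1,-11.5],[0.3,-0.1,-13.5]],"turn":[[0,0,0],[0,0,0],[0,0,0],[0,0,0],[0,0,0]],"gripper":[0,0,0,0,0]}'
python3 -m crank '{"travel":[[0,0,-1.5],[0,0,-2.8],[0,0,-3.7],[0,0,-4.1],[0,0,-4.1]],"turn":[[0,0,0],[0,0,0],[0,0,0],[0,0,0],[0,0,0]],"gripper":[0,0,0,0.2,0.4]}'
python3 -m crank '{"travel":[[0,0,0],[0,0,0],[0,0,0],[0,0,0],[0,0,0]],"turn":[[0,0,0],[0,0,0],[0,0,0],[0,0,0],[0,0,0]],"gripper":[0.6,0.8,1,1,1]}' 40
python3 -m crank '{"travel":[[0,0,0],[0,0,0],[0,0,0],[0,0,0],[0,0,0]],"turn":[[0,0,0],[0,0,0],[0,0,0],[0,0,0],[0,0,0]],"gripper":[1,1,1,1,1]}' 40
```

```text
clock: 11.4
position: [0.4882, 0.187, 0.1092]
tool_rot: [3.141, 0.001, 0.42]
force: [-0.3, 0.2, -0.1]
grip_width: 0.0856
finger_force: 0.0
clock: 11.9
position: [0.4884, 0.1889, 0.0692]
tool_rot: [3.141, 0.0, 0.422]
force: [1.1, -0.1, -0.9]
grip_width: 0.0591
finger_force: 0.0
clock: 12.4
position: [0.4875, 0.1913, 0.0695]
tool_rot: [-3.139, 0.0, 0.424]
force: [-4.5, 11.1, 1.8]
grip_width: 0.0134
finger_force: 46.5
clock: 12.9
position: [0.4876, 0.1913, 0.0695]
tool_rot: [-3.139, -0.0, 0.424]
force: [-4.7, 11.6, 1.7]
grip_width: 0.0131
finger_force: 46.5
```

```bash
python3 -m crank '{"travel":[[0,0.25,1.6],[0.25,0.35,3.15],[0.55,0.5,4.7],[1,0.7,6.25],[1.5,0.95,7.75]],"turn":[[0,0,0],[0,0,0],[0,0,0],[0,0,0],[0,0,0]],"gripper":[1,1,1,1,1]}' 40
python3 -m crank '{"travel":[[0.6,0.25,1.45],[1.3,0.6,2.85],[2.1,0.95,4.2],[3,1.3,5.45],[3.9,1.75,6.65]],"turn":[[0,0,0],[0,0,0],[0,0,0],[0,0,0],[0,0,0]],"gripper":[1,1,1,1,1]}'
python3 -m crank '{"travel":[[0,0,0],[0,0,0],[0,0,0],[0,0,0],[0,0,0]],"turn":[[0,0,0],[0,0,0],[0,0,0],[0,0,0],[0,0,0]],"gripper":[1,1,1,1,1]}'
python3 - <<'E'
from h import *
snap('scene','s4')
a=cv2.imread('pics/s4.png')
cv2.imwrite('pics/c4.png',np.hstack([cv2.resize(a[75:195,260:380],(600,600),interpolation=cv2.INTER_CUBIC),cv2.resize(a[210:360,320:420],(200,300)).repeat(2,0)]))
E
```

```text
clock: 13.4
position: [0.5037, 0.1988, 0.1477]
tool_rot: [3.141, -0.001, 0.422]
force: [7.2, 1.7, -8.0]
grip_width: 0.0133
finger_force: 45.7
clock: 13.9
position: [0.5425, 0.2161, 0.2138]
tool_rot: [3.141, 0.0, 0.422]
force: [7.6, -0.1, -12.3]
grip_width: 0.0131
finger_force: 46.9
clock: 14.4
position: [0.5421, 0.2159, 0.2132]
tool_rot: [3.142, 0.0, 0.422]
force: [-1.6, -2.8, 4.2]
grip_width: 0.0129
finger_force: 49.1
```

View pics/c4.png

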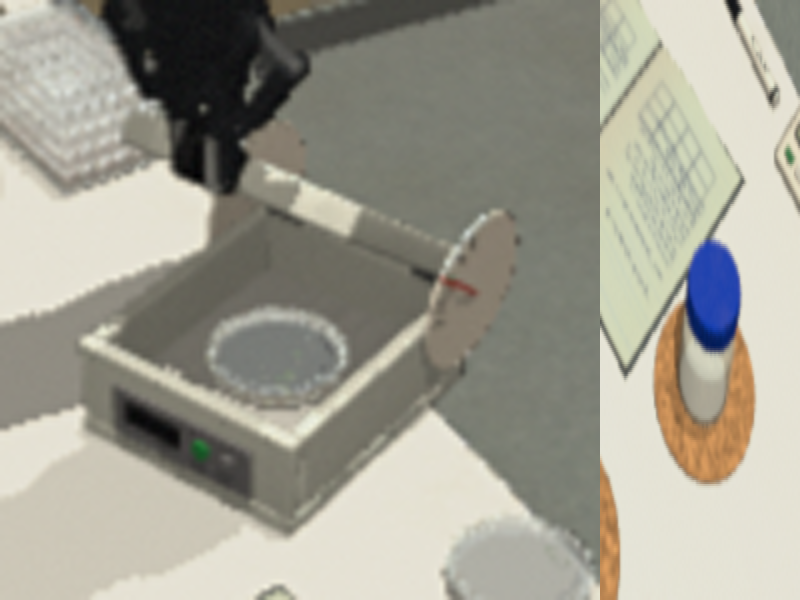

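The lid is up, held by the gripper, and the bottle stands on the mat. The red pointer runs from (440,283) to (478,293) in the crop. I'll check its angle against projections.

```bash
python3 - <<'E'
from h import *
p=(.6098,.2449,.4153)
def W(x,y,z):
    c,s=np.cos(p[2]),np.sin(p[2]); return [p[0]+(c*x-s*y)/1e3,p[1]+(s*x+c*y)/1e3,z/1e3]
f=lambda q:((np.array(q)-(260,75))*5).round(0)
for th in(0,30,34,37,40,43,46,50):
    t=np.radians(th); print(th,[f(proj('s4',W(95-r*np.cos(t),-88,77+r*np.sin(t)))) for r in(0,50)],
     'front corners top',[f(proj('s4',W(95-190*np.cos(t)+h*np.sin(t),-85,77+190*np.sin(t)+h*np.cos(t)))) for h in(0,22)])
a=cv2.imread('pics/s4.png')[105:155,340:370]; o=cv2.imread('pics/scene0.png')[105:155,340:370]
snap('top','t4'); tt=cv2.imread('pics/t4.png')[80:210,175:285]
cv2.imwrite('pics/c5.png',np.hstack([cv2.resize(a,(300,500),interpolation=cv2.INTER_CUBIC),cv2.resize(o,(300,500))[:,:160],cv2.resize(tt,(320,500))]))
E
```

```text
0 [array([477., 287.]), array([435., 324.])] front corners top [array([301., 436.]), array([302., 408.])]
30 [array([477., 287.]), array([444., 287.])] front corners top [array([331., 287.]), array([344., 250.])]
34 [array([477., 287.]), array([446., 282.])] front corners top [array([339., 265.]), array([353., 228.])]
37 [array([477., 287.]), array([447., 278.])] front corners top [array([346., 248.]), array([360., 212.])]
40 [array([477., 287.]), array([449., 274.])] front corners top [array([353., 232.]), array([368., 195.])]
43 [array([477., 287.]), array([451., 270.])] front corners top [array([360., 216.]), array([376., 179.])]
46 [array([477., 287.]), array([453., 267.])] front corners top [array([367., 199.]), array([385., 164.])]
50 [array([477., 287.]), array([455., 262.])] front corners top [array([378., 178.]), array([397., 143.])]
```

View pics/c5.png

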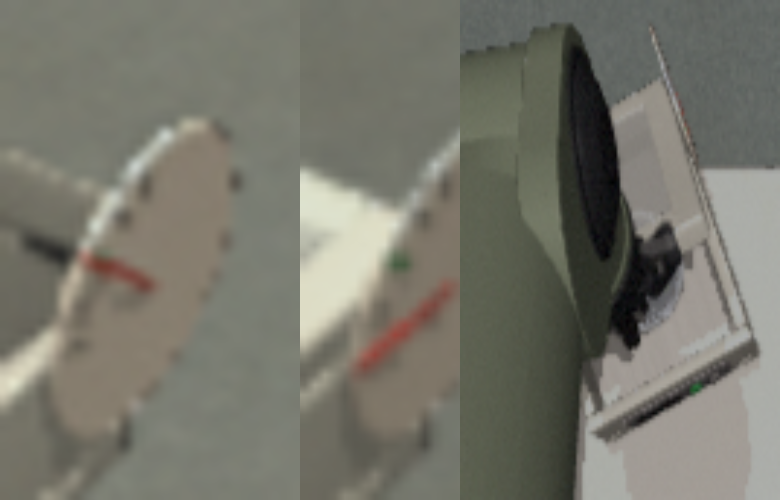

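The pointer now lies exactly over the place where the green mark was, at (98,262) in the crop. The lid's front corner also matches the 40 degree projection. One more hold, then I'll hand in.

```bash
python3 -m crank '{"travel":[[0,0,0],[0,0,0],[0,0,0],[0,0,0],[0,0,0]],"turn":[[0,0,0],[0,0,0],[0,0,0],[0,0,0],[0,0,0]],"gripper":[1,1,1,1,1]}' && python3 -c "
from workcell import bot
print(bot.job_done())"
```

```text
clock: 15.0
position: [0.5422, 0.216, 0.2133]
tool_rot: [3.142, 0.0, 0.422]
force: [-3.8, -4.4, 4.9]
grip_width: 0.0133
finger_force: 49.3
the job is handed in; nothing more can be done
None
```

The job is handed in after about 15 s of robot time: the bottle stands released on the smaller cork mat, and the gripper holds the lid at about 40 degrees by the camera check; the hand-in returned no verdict.

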